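# Find the pitch comb that fits the lead screw

### The arm

A 6-joint arm with a two-finger parallel gripper is mounted at the origin on the work surface. World frame = base frame: x ahead of the robot, y to its left, z up, the work surface at z = 0. Lengths are in m, angles in rad, forces in N, time in s.
With the tool pointing down it reaches from about 0.3 to 0.875 m from the base axis. Payload 4.2 kg.
Tool frame: the origin (TCP) lies at the very end of the fingers, on their centre line; the grasp point (between the pads) lies 19 mm behind it; z points along the fingers, y is the line along which they close (so a half turn about z gives the same grasp; the last joint's range is limited). The gripper opens to 85 mm and grips with 20 to 120 N. Pads are 22 mm wide; open, the fingers measure 114 mm over their backs; the gripper's body (76 mm by 85 mm) begins 54 mm behind the grasp point. The pads swing forward as they close: fully open they stand 13 mm farther back than shut.
Start: joints at [1.261, 0.32, 1.565, -0, 1.257, -0.02], TCP at [0.164, 0.551, 0.231] pointing down, gripper open.
Joint ranges: [-3.11, 3.11], [-0.84, 2.01], [0.21, 2.61], [-1.34, 4.49], [0.05, 2.63], [-2.56, 2.56]. Speed limits (rad/s): [2.57, 2.57, 3.14, 3.14, 3.14, 3.14].

### API

Orientations are given as a unit quaternion [x, y, z, w].
In Python, from station import bot gives the robot as it stands. The module is installed in compiled form; this text tells all that it offers.
- The arm moves only by the tool send_rows, never from a script. Its argument "moves" is text: rows parted by semicolons, each of 4 numbers parted by spaces: the shift along the tool's x, y, z in cm, then the turn about the tool's z in degrees. A call has 1 to 20 rows; each row shifts and turns the commanded pose from where the row before left it, along the tool's axes as they then stand; what a row does not reach is not made up. A row lasts 1/12 s, in which the tool goes at most 41.7 mm and 7.16 degrees, less where a joint would pass 70% of its speed; a pose out of reach is approached as far as the arm can. A call with a gripper value outside its range is refused whole. "jaw" is the finger opening in cm, from 0 to 8.54, set as the call begins (left out, the last holds). The fingers move at their own pace and stop on an object; the grip force is fixed at half the most. Time passes only in rows, so rows that do not move let the fingers close. It gives the time, the measured TCP pose, the force, the opening and the grip force at its end, in the units of the state.
- bot.get_obs(): the state, without advancing time (a new reading comes with each control period).
- bot.read_camera(name): name is "scene" or "top" or "wrist"; returns (picture, depth): 384x512x3 uint8, blue, green, red; 384x512 float32, m along the optical axis (not along the pixel's ray), 0 where there is no reading.
- bot.camera_params(name): a dict with "fx", "fy", "cx", "cy" (pixels), "k1" (the pictures are not rectified: a ray, as slopes to the right and down, at radius r is drawn at 1 + k1 r^2 times it, then the intrinsics apply), "camera_from_world" (4x4, takes a point from world to camera coordinates). Camera axes: x right, y up, looking along -z (the intrinsics and any distortion apply to the point x, -y, -z); pixel columns grow to the right and rows downward; lengths in m; the calibration is good to about 2 mm. A picture is of the moment at which its call begins: read the wrist's pose just before it. camera_params takes no time and is no camera call; for the wrist camera it gives the pose at the moment of the call.
- bot.close_job(): hands the job in; it is judged then, once.
Trained networks look in the newest picture that a camera, given by its name, has taken for a name from the list of things; names that differ only in an ending like _2 or _b are one class to them, and where a whole thing is asked for, a point or a joint stands for the part that bears it (a point fixed in the world has none). Each returns a list of dicts, best first, with "p" (0 to 1); they miss things now and then, are a little off and sometimes report something else, mostly with a low value. They report only what shows in the picture. A call takes as long as a camera call. They do not tell look-alikes from the thing itself.
- bot.boxes_of(query, camera): "uv" ([column, row] in pixels, amid what is visible of it).
The state is a dict: "time_s": time; "joint_positions": joint angles; "joint_vel": joint speeds; "joint_efforts": joint torques, N m; "tool_pos": TCP position; "tool_rot": TCP orientation; "contact_force": force on the tool from outside, world axes, zero at the start; "ft_torque": the same for the moment, N m; "finger_gap": opening from 0.0 (shut) to 1.0 (fully open); "grasp_force": force on a finger pad.
Only numpy, scipy, OpenCV 4.12 (cv2) and the standard library are available. Lean on these libraries where they do the work, as an engineer would, in place of code of your own. Each camera call takes 0.05 s, during which the arm holds its last target. There are 200 camera calls.

### The job

Find which comb gauge matches the lead screw in the stand nearest the robot by gently meshing the combs with it one at a time, sliding each along to find the grooves. Leave the one that seats fully sitting on that screw, with the other two standing on the blue tray; never load a screw with more than 30 N, and disturb nothing else.

Things in the scene. Friction and masses are not known exactly. Their poses are not given: they have to be found in the camera images.
- comb_1_centre (a point): Centre of a comb gauge, a small bridge on two legs, 83 mm high; x along its row of teeth, z up; this point is 41.5 mm above the feet. On top an orange grip tab, 30 (x) x 12 (y) mm, from 6.5 to 41.5 mm above this point: pinch it across y. Below it a steel bridge, 52 (x) x 50 (y) x 8 mm, flat underside 1.5 mm below this point.
- comb_1: The same comb, origin between its feet. Under the bridge's middle line six V teeth point down, 3.5 mm deep, 5 mm wide at the root, 2.4 mm at the tip. The legs, 40 mm long in x and 4 mm thick, reach 40 mm below the underside and are 42 mm apart inside, to straddle screw and rib. 0.13 to 0.21 kg. Three combs, alike but for tooth spacing: 6.5, 7.5 or 8.5 mm, not known which.
- comb_2_centre (a point): Centre of another comb gauge, like comb_1 but for the spacing of its teeth; same axes, 41.5 mm above its feet.
- comb_2: The same comb, origin between its feet.
- comb_3_centre (a point): Centre of another comb gauge, like comb_1 but for the spacing of its teeth; same axes, 41.5 mm above its feet.
- comb_3: The same comb, origin between its feet.
- screw_a: Screw stand, fixed: green base 150 (x) x 80 (y) x 10 mm, a tapered rib along it (41 mm wide, 24 mm wide at its top 24 mm above the table), a steel lead screw along local x above it, between two grey end blocks (inner faces at x = +-53 mm, outer +-73 mm, tops 54 mm above the table). Origin: centre of the underside. Three like it: check the one nearest the robot (x below 0.65 m); the two at the back (x above 0.74 m) are left alone.
- screw_a_top (a point): Top of its screw, mid-length, at the crests, 55 mm above the table; x along the screw, z up. Crests 30 mm across; V grooves 4.4 mm deep, 5.7 mm wide at the crests, flanks 20 degrees off vertical, over x = +-45 mm; pitch 6.5, 7.5 or 8.5 mm, not known which. The screw does not move, but where its grooves lie along x differs each time and is not measured.
- screw_b: Another such stand, with another pitch. On any screw, the comb of its pitch, in step with the grooves (0.35 mm play each way), sinks until its underside lies on the crests, its centre point 1.5 mm above the screw's top point; out of step it rides up to 3.5 mm higher.
- screw_b_top (a point): Top of its screw, as for screw_a. A comb of another pitch rides about 3.5 mm high wherever it is tried. There is room for a comb with its centre within +-20 mm of this point along x.
- screw_c: Another such stand, with another pitch.
- screw_c_top (a point): Top of its screw, as for screw_a.
- tray: Blue tray, fixed, 120 (x) x 290 (y) mm, 4 mm floor, 10 mm rim; origin at the centre of its underside. The combs stand in a row along its y, about 85 mm apart, their own x roughly along the row.
- wrench: Bystander: open wrench, 170 mm; origin at its underside. Leave alone.
- paddle: Bystander: wooden-handled shaping paddle, 260 mm; origin at its underside. Leave alone.
- stopper: Bystander: cork stopper, 30 mm high; origin at its underside. Leave alone.
- jar: Bystander: glass jar, 85 mm high; origin at its underside. Leave alone.
- half_nut: Bystander: brass half-nut, 50 x 45 x 33 mm; origin at its underside. Leave alone.
- cup: Bystander: white cup, 85 mm high; origin at its underside. Leave alone.
- rule: Bystander: flat aluminium rule, 180 x 22 mm; origin at its underside. Leave alone.
Mind the look-alikes: they are no part of the job. Leave any red look-alike of the comb_1 alone.

How it is judged:
At the end, for the whole second after the job is handed in: One comb sits on the screw of the stand nearest the robot, its underside within 1.2 mm of the crests, all its teeth on the thread (within 24 mm of the middle), in line with the screw within 0.1 rad, leaning under 0.15 rad; the other two stand upright on the tray; all are released and at rest (((world x of screw_a below 0.68 m and z of comb_1_centre in the frame of screw_a_top between -0.001 and 0.0027 m and x of comb_1_centre in the frame of screw_a_top between -0.024 and 0.024 m and y of comb_1_centre in the frame of screw_a_top between -0.005 and 0.005 m and angle between the x axis of comb_1_centre and the x axis of screw_a_top, either way round below 0.1 rad and angle between comb_1_centre's own z axis and vertical below 0.15 rad) or (world x of screw_b below 0.68 m and z of comb_1_centre in the frame of screw_b_top between -0.001 and 0.0027 m and x of comb_1_centre in the frame of screw_b_top between -0.024 and 0.024 m and y of comb_1_centre in the frame of screw_b_top between -0.005 and 0.005 m and angle between the x axis of comb_1_centre and the x axis of screw_b_top, either way round below 0.1 rad and angle between comb_1_centre's own z axis and vertical below 0.15 rad) or (world x of screw_c below 0.68 m and z of comb_1_centre in the frame of screw_c_top between -0.001 and 0.0027 m and x of comb_1_centre in the frame of screw_c_top between -0.024 and 0.024 m and y of comb_1_centre in the frame of screw_c_top between -0.005 and 0.005 m and angle between the x axis of comb_1_centre and the x axis of screw_c_top, either way round below 0.1 rad and angle between comb_1_centre's own z axis and vertical below 0.15 rad) or (world x of screw_a below 0.68 m and z of comb_2_centre in the frame of screw_a_top between -0.001 and 0.0027 m and x of comb_2_centre in the frame of screw_a_top between -0.024 and 0.024 m and y of comb_2_centre in the frame of screw_a_top between -0.005 and 0.005 m and angle between the x axis of comb_2_centre and the x axis of screw_a_top, either way round below 0.1 rad and angle between comb_2_centre's own z axis and vertical below 0.15 rad) or (world x of screw_b below 0.68 m and z of comb_2_centre in the frame of screw_b_top between -0.001 and 0.0027 m and x of comb_2_centre in the frame of screw_b_top between -0.024 and 0.024 m and y of comb_2_centre in the frame of screw_b_top between -0.005 and 0.005 m and angle between the x axis of comb_2_centre and the x axis of screw_b_top, either way round below 0.1 rad and angle between comb_2_centre's own z axis and vertical below 0.15 rad) or (world x of screw_c below 0.68 m and z of comb_2_centre in the frame of screw_c_top between -0.001 and 0.0027 m and x of comb_2_centre in the frame of screw_c_top between -0.024 and 0.024 m and y of comb_2_centre in the frame of screw_c_top between -0.005 and 0.005 m and angle between the x axis of comb_2_centre and the x axis of screw_c_top, either way round below 0.1 rad and angle between comb_2_centre's own z axis and vertical below 0.15 rad) or (world x of screw_a below 0.68 m and z of comb_3_centre in the frame of screw_a_top between -0.001 and 0.0027 m and x of comb_3_centre in the frame of screw_a_top between -0.024 and 0.024 m and y of comb_3_centre in the frame of screw_a_top between -0.005 and 0.005 m and angle between the x axis of comb_3_centre and the x axis of screw_a_top, either way round below 0.1 rad and angle between comb_3_centre's own z axis and vertical below 0.15 rad) or (world x of screw_b below 0.68 m and z of comb_3_centre in the frame of screw_b_top between -0.001 and 0.0027 m and x of comb_3_centre in the frame of screw_b_top between -0.024 and 0.024 m and y of comb_3_centre in the frame of screw_b_top between -0.005 and 0.005 m and angle between the x axis of comb_3_centre and the x axis of screw_b_top, either way round below 0.1 rad and angle between comb_3_centre's own z axis and vertical below 0.15 rad) or (world x of screw_c below 0.68 m and z of comb_3_centre in the frame of screw_c_top between -0.001 and 0.0027 m and x of comb_3_centre in the frame of screw_c_top between -0.024 and 0.024 m and y of comb_3_centre in the frame of screw_c_top between -0.005 and 0.005 m and angle between the x axis of comb_3_centre and the x axis of screw_c_top, either way round below 0.1 rad and angle between comb_3_centre's own z axis and vertical below 0.15 rad)) and (((z of comb_2_centre in the frame of tray between 0.042 and 0.048 m and x of comb_2_centre in the frame of tray between -0.05 and 0.05 m and y of comb_2_centre in the frame of tray between -0.135 and 0.135 m and angle between comb_2_centre's own z axis and vertical below 0.08 rad) and (z of comb_3_centre in the frame of tray between 0.042 and 0.048 m and x of comb_3_centre in the frame of tray between -0.05 and 0.05 m and y of comb_3_centre in the frame of tray between -0.135 and 0.135 m and angle between comb_3_centre's own z axis and vertical below 0.08 rad)) or ((z of comb_1_centre in the frame of tray between 0.042 and 0.048 m and x of comb_1_centre in the frame of tray between -0.05 and 0.05 m and y of comb_1_centre in the frame of tray between -0.135 and 0.135 m and angle between comb_1_centre's own z axis and vertical below 0.08 rad) and (z of comb_3_centre in the frame of tray between 0.042 and 0.048 m and x of comb_3_centre in the frame of tray between -0.05 and 0.05 m and y of comb_3_centre in the frame of tray between -0.135 and 0.135 m and angle between comb_3_centre's own z axis and vertical below 0.08 rad)) or ((z of comb_1_centre in the frame of tray between 0.042 and 0.048 m and x of comb_1_centre in the frame of tray between -0.05 and 0.05 m and y of comb_1_centre in the frame of tray between -0.135 and 0.135 m and angle between comb_1_centre's own z axis and vertical below 0.08 rad) and (z of comb_2_centre in the frame of tray between 0.042 and 0.048 m and x of comb_2_centre in the frame of tray between -0.05 and 0.05 m and y of comb_2_centre in the frame of tray between -0.135 and 0.135 m and angle between comb_2_centre's own z axis and vertical below 0.08 rad))) and linear speed of each of comb_1, comb_2, comb_3 below 0.02 m/s); the robot touches nothing.
It fails at once if a screw stand is pressed or struck with more than 30 N (contact force between any of screw_a, screw_b, screw_c and anything else above 30 N).
It fails at once if a bystander is moved by more than 30 mm (distance of any of wrench, paddle, stopper, jar, half_nut, cup, rule from where it was at the start of the episode above 0.03 m).
It also fails if it takes over 72 s, if anything falls off the work surface, if the arm or the gripper's body presses on something with over 40 N, if the wrist force passes 120 N, or if a joint passes its speed limit or range.

## Working session

There is one attempt and no reset: what is moved stays moved. The work goes in short steps, Python scripts to look and compute and a tool call to move; the robot and the scene stay as the last step left them, time stands still between calls to the robot, and variables do not carry over. Pictures are saved under pics/ and viewed, at most 10 in all, crops included, and the job is handed in when it is done.

Besides the shell and the picture viewer there is one more tool, called after ">>>" as name(argument=value, ...) on one line, values as JSON. send_rows: Moves the arm, as the interface text tells. Its arguments: {"type":"object","properties":{"moves":{"type":"string"},"jaw":{"type":"number"}},"required":["moves"]}

```bash
mkdir -p pics
cat > h.py <<'E'
import numpy as np, cv2
from station import bot
def ray(P,uv):
    K=np.array([[P['fx'],0,P['cx']],[0,P['fy'],P['cy']],[0,0,1.]])
    return cv2.undistortPoints(np.array(uv,float).reshape(-1,1,2),K,np.array([P['k1'],0,0,0.])).reshape(-1,2)
def world(P,uv,d):
    xy=ray(P,uv); d=np.asarray(d,float).reshape(-1,1)
    c=np.hstack([xy[:,:1]*d,-xy[:,1:]*d,-d,np.ones_like(d)])
    return (np.linalg.inv(P['camera_from_world'])@c.T).T[:,:3]
def cloud(name):
    P=bot.camera_params(name); im,D=bot.read_camera(name)
    v,u=np.nonzero(D>0); return im,D,np.c_[u,v],world(P,np.c_[u,v],D[v,u])
E
python3 - <<'E'
from h import *
print(bot.get_obs())
for n in ('top','scene'):
    P=bot.camera_params(n); im,D=bot.read_camera(n); cv2.imwrite(f'pics/{n}.png',im)
    np.savez(n,im=im,D=D,**P)
    for q in ('comb_1','screw_a','tray'):
        for r in bot.boxes_of(q,n):
            u,v=r['uv']; d=D[int(v),int(u)]
            print(n,q,round(r['p'],2),np.round([u,v]),np.round(world(P,[u,v],d),3))
E
```

```text
{'time_s': 0.0, 'joint_positions': array([ 1.26103717e+00,  3.20263362e-01,  1.56567670e+00,  1.05624997e-06,
        1.25740058e+00, -2.00001221e-02]), 'joint_vel': array([-0.0009475 , -0.00056465, -0.00142765,  0.00094808,  0.00018213,
       -0.00071899]), 'joint_efforts': array([-2.25213662e-03, -4.15520883e+01, -2.34156829e+01, -2.99107969e-04,
        8.44745751e-03,  2.37928742e-05]), 'tool_pos': array([0.16414239, 0.55057274, 0.23049956]), 'tool_rot': array([ 1.44373318e-01,  9.89522906e-01, -8.62057881e-04, -1.43947120e-04]), 'contact_force': array([0.30738486, 0.48008219, 0.17436422]), 'ft_torque': array([-0.006659  , -0.02784196, -0.0037304 ]), 'grasp_force': 0.0, 'finger_gap': 1.000777127097374}
top comb_1 0.97 [345. 196.] [[ 0.527 -0.31   0.062]]
top comb_1 0.97 [313. 204.] [[ 0.506 -0.226  0.047]]
top comb_1 0.8 [282. 208.] [[ 0.496 -0.14   0.087]]
top comb_1 0.79 [393. 211.] [[ 0.487 -0.446  0.049]]
top comb_1 0.71 [101. 157.] [[0.64  0.348 0.031]]
top screw_a 0.96 [312. 109.] [[ 0.77  -0.232  0.034]]
top screw_a 0.77 [160. 195.] [[0.534 0.179 0.052]]
top screw_a 0.59 [142. 112.] [[0.763 0.233 0.04 ]]
top tray 0.93 [304. 209.] [[ 0.495 -0.209  0.011]]
top tray 0.26 [278. 210.] [[ 0.493 -0.132  0.056]]
top tray 0.16 [121. 263.] [[0.351 0.296 0.005]]
scene comb_1 0.79 [211. 153.] [[ 0.509 -0.22   0.053]]
scene comb_1 0.77 [182. 148.] [[ 0.537 -0.306  0.058]]
scene comb_1 0.65 [159. 129.] [[ 0.5   -0.432  0.047]]
scene comb_1 0.57 [238. 162.] [[ 0.497 -0.132  0.054]]
scene screw_a 0.92 [147. 219.] [[ 0.785 -0.228  0.046]]
scene screw_a 0.91 [330. 228.] [[0.573 0.19  0.052]]
scene screw_a 0.64 [313. 308.] [[0.78  0.242 0.045]]
scene tray 0.74 [218. 166.] [[ 0.506 -0.203  0.005]]
```

View pics/top.png

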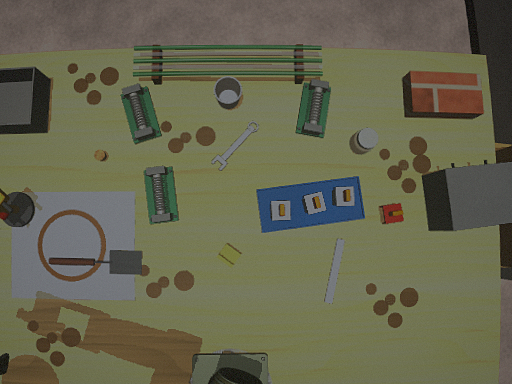

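View pics/scene.png

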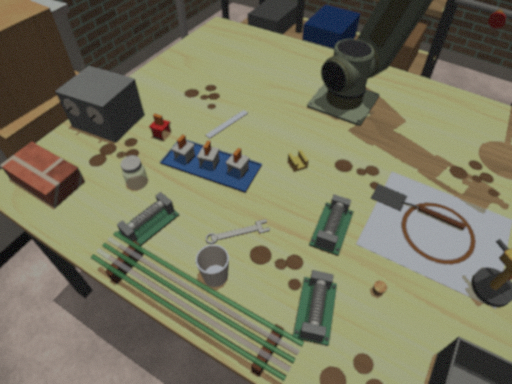

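Top view: near stand at (160,195). The tray's three white and orange combs are at (282,209), (314,203) and (345,196). The red thing at (391,213) is the look-alike, off the tray, so I leave it alone. The two back stands are at (140,112) and (313,108).

```bash
cat >> h.py <<'E'
def plan(target,az_y,p=None,q=None):
    """shift in tool axes (cm) and turn (deg) from present pose to target with tool y at azimuth az_y (deg, mod 180)"""
    from scipy.spatial.transform import Rotation as R
    o=bot.get_obs(); M=R.from_quat(o['tool_rot']).as_matrix()
    a=np.degrees(np.arctan2(M[1,1],M[0,1])); t=-((az_y-a+90)%180-90)
    print('tcp',np.round(o['tool_pos'],4),'az_y',round(a,2),'shift cm',np.round(M.T@(np.array(target)-o['tool_pos'])*100,2),'turn',round(t,2),'t',round(o['time_s'],2),'F',np.round(o['contact_force'],1), 'j6',round(o['joint_positions'][5],2))
def orange(im):
    h=cv2.cvtColor(im,cv2.COLOR_BGR2HSV); return (h[...,0]>8)&(h[...,0]<28)&(h[...,1]>150)&(h[...,2]>90)
E
python3 - <<'E'
from h import *
P=bot.camera_params('wrist'); C=np.linalg.inv(P['camera_from_world']); print(np.round(C,3),P['fx'],P['cx'],P['cy'],P['k1'])
z=np.load('top.npz'); P={k:z[k] for k in z.files}; im,D=z['im'],z['D']
m=np.zeros(D.shape,bool); m[180:225,265:362]=1
v,u=np.nonzero((D>0)&m); W=world(P,np.c_[u,v],D[v,u])
for c in ([.495,-.14],[.506,-.226],[.527,-.31]):
    s=(W[:,2]>.07)&(np.hypot(*(W[:,:2]-c).T)<.04); w=W[s]; (x,y),(a,b),t=cv2.minAreaRect((w[:,:2]*1000).astype(np.float32)); print(s.sum(),w.mean(0).round(3),x,y,a,b,t)
m[:]=0;m[160:230,138:185]=1
v,u=np.nonzero((D>0)&m); W=world(P,np.c_[u,v],D[v,u]); w=W[W[:,2]>.03]; print(len(w),cv2.minAreaRect((w[:,:2]*1000).astype(np.float32)),w[:,2].max())
plan([.506,-.226,.25],5)
E
```

```text
[[ 0.287 -0.912 -0.295  0.089]
 [ 0.958  0.273  0.088  0.574]
 [ 0.001 -0.307  0.952  0.373]
 [ 0.     0.     0.     1.   ]] 294.02749008997847 261.0732736384587 199.5239701239057 -0.01680934766590946
62 [ 0.491 -0.137  0.085] 491.7814025878906 -138.16464233398438 28.506263732910156 12.541501998901367 2.558272361755371
65 [ 0.51  -0.229  0.085] 510.560791015625 -230.2354278564453 29.400318145751953 12.194520950317383 13.296825408935547
58 [ 0.527 -0.311  0.083] 527.22607421875 -311.61376953125 28.726966857910156 9.498177528381348 3.289877414703369
696 ((537.5731811523438, 185.58900451660156), (147.4265899658203, 50.97308349609375), 7.225769996643066) 0.058339376808887566
tcp [0.1643 0.551  0.2312] az_y 73.4 shift cm [-54.95 -64.69  -1.86] turn 68.4 t 0.4 F [ 0.8  0.4 -0.3] j6 -0.02
```

>>> send_rows(moves="-2.2 -2.6 -0.1 0;-2.2 -2.6 -0.1 0;-2.2 -2.6 -0.1 0;-2.2 -2.6 -0.1 0;-2.2 -2.6 -0.1 0;-2.2 -2.6 -0.1 0;-2.2 -2.6 -0.1 0;-2.2 -2.6 -0.1 0;-2.2 -2.6 -0.1 0;-2.2 -2.6 -0.1 0;-2.2 -2.6 -0.1 0;-2.2 -2.6 -0.1 0;-2.2 -2.6 -0.1 0;-2.2 -2.6 -0.1 0;-2.2 -2.6 -0.1 0;-2.2 -2.6 -0.1 0;-2.2 -2.6 -0.1 0;-2.2 -2.6 -0.1 0;-2.2 -2.6 0 0;-2.2 -2.6 0 0")

```text
time_s: 2.07
tool_pos: [0.4377, -0.0748, 0.2496]
tool_rot: [0.145, 0.989, 0.0, 0.0]
contact_force: [1.0, 1.0, 0.3]
finger_gap: 1.001
grasp_force: 0.0
```

>>> send_rows(moves="-2.2 -2.6 0 0;-2.2 -2.6 0 0;-2.2 -2.6 0 0;-2.2 -2.6 0 0;-2.2 -2.6 0 0;0 0 0 -7;0 0 0 -7;0 0 0 -5.5;0 0 0 0;0 0 0 0")

```text
time_s: 2.9
tool_pos: [0.5056, -0.229, 0.2492]
tool_rot: [-0.024, 1.0, 0.0, -0.0]
contact_force: [-0.4, -0.2, -0.1]
finger_gap: 1.001
grasp_force: 0.0
```

```bash
cat >> h.py <<'E'
def rects(W,zlo,zhi,c,r=.045):
    s=(W[:,2]>zlo)&(W[:,2]<zhi)&(np.hypot(*(W[:,:2]-np.array(c)).T)<r); w=W[s]
    if len(w)<15: return None
    (x,y),(a,b),t=cv2.minAreaRect((w[:,:2]*1000).astype(np.float32))
    if a<b: a,b,t=b,a,t+90
    return len(w),np.round([x,y,a,b,t],1),w.mean(0).round(4),round(np.percentile(w[:,2],95),4)
E
python3 - <<'E'
from h import *
plan([.506,-.226,.25],93)
im,D,uv,W=cloud('wrist'); cv2.imwrite('pics/w1.png',im); print(W[:,2].min())
for c in ([.492,-.138],[.510,-.229],[.527,-.311]):
    print('tab',rects(W,.07,.1,c),'bridge',rects(W,.042,.062,c))
t=(W[:,2]>-.005)&(W[:,2]<.03)
E
```

```text
tcp [ 0.5056 -0.229   0.2492] az_y 92.75 shift cm [-0.06  0.3  -0.08] turn -0.25 t 2.9 F [-0.4 -0.2 -0.1] j6 -2.06
-0.004581616353620421
tab (424, array([ 492.3, -139.3,   29.7,   12.8,    1.4]), array([ 0.4912, -0.1411,  0.0836]), np.float64(0.0872)) bridge (1406, array([ 492.6, -138.9,   52.4,   49.5,    1.3]), array([ 0.4894, -0.1424,  0.0512]), np.float64(0.0529))
tab (333, array([ 511. , -230.2,   29.5,   12. ,   13.5]), array([ 0.5095, -0.2303,  0.085 ]), np.float64(0.0873)) bridge (1452, array([ 511.3, -230.1,   52.2,   49.9,   13.5]), array([ 0.5083, -0.2303,  0.0513]), np.float64(0.0526))
tab (393, array([ 528.5, -311.8,   30.1,   12.6,    1. ]), array([ 0.5269, -0.3104,  0.0836]), np.float64(0.0873)) bridge (1373, array([ 528.9, -311.8,   52.7,   50.5,    1.2]), array([ 0.5248, -0.3088,  0.0512]), np.float64(0.0528))
```

View pics/w1.png

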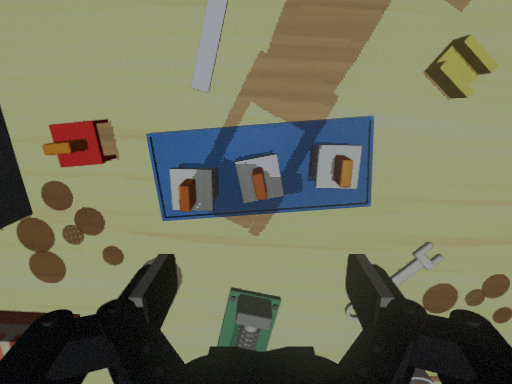

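The wrist picture shows the three combs on the tray at (187,192), (259,180) and (343,168), and the red look-alike at (78,145), off the tray. I'll start with the middle comb.

>>> send_rows(jaw=4, moves="-0.54 -0.13 2 0;0 0 3 -5.4;0 0 3 -5.35;0 0 3 0;0 0 3 0;0 0 2 0;0 0 1.6 0;0 0 1.0 0;0 0 0.5 0;0 0 0 0;0 0 0 0")

```text
time_s: 3.87
tool_pos: [0.5117, -0.2302, 0.059]
tool_rot: [-0.119, 0.993, -0.0, 0.001]
contact_force: [0.4, -0.2, -0.7]
finger_gap: 0.466
grasp_force: 0.0
```

Run:
```python
from h import *
plan([.511,-.230,.058],103.5)
```

```text
tcp [ 0.5117 -0.2302  0.059 ] az_y 103.63 shift cm [0.06 0.04 0.1 ] turn 0.13 t 3.87 F [ 0.4 -0.2 -0.7] j6 -2.25
```

Grip, lift, and check that it holds.

>>> send_rows(jaw=0.6, moves="0 0 0 0;0 0 0 0;0 0 0 0;0 0 0 0;0 0 0 0;0 0 0 0;0 0 -0.5 0;0 0 -2 0;0 0 -4 0;0 0 -4 0;0 0 0 0;0 0 0 0")

```text
time_s: 4.87
tool_pos: [0.5122, -0.2305, 0.1656]
tool_rot: [-0.119, 0.993, -0.001, 0.002]
contact_force: [-0.3, 0.1, -2.3]
finger_gap: 0.126
grasp_force: 58.8
```

Run:
```python
from h import *
plan([.5376,.1856,.165],97.2)
```

```text
tcp [ 0.5122 -0.2305  0.1656] az_y 103.65 shift cm [-1.229e+01  3.983e+01 -1.000e-02] turn 6.45 t 4.87 F [-0.3  0.1 -2.3] j6 -2.25
```

>>> send_rows(moves="-0.5 1.8 0 0;-1.08 3.47 0 0;-1.08 3.47 0 0;-1.08 3.47 0 0;-1.08 3.47 0 0;-1.08 3.47 0 0;-1.08 3.47 0 0;-1.08 3.47 0 0;-0.5 1.7 0 0;0 0 0 6.45;0 0 0 0;0 0 0 0")

```text
time_s: 5.87
tool_pos: [0.5276, 0.0602, 0.1617]
tool_rot: [-0.064, 0.998, -0.0, -0.002]
contact_force: [0.2, -0.1, -1.8]
finger_gap: 0.13
grasp_force: 58.9
```

Run:
```python
from h import *
im,D,uv,W=cloud('wrist'); cv2.imwrite('pics/w2.png',im); np.savez('w2',uv=uv,W=W,im=im)
k=(W[:,1]>.12)&(W[:,1]<.25)&(W[:,0]>.43)&(W[:,0]<.64)
for lo,hi in ((.005,.015),(.04,.065),(.05,.058)):
    print(rects(W[k],lo,hi,[.537,.186],.12))
plan([.5376,.1856,.165],97.2)
# screw axis: fit from highest points in slices
from math import *
a=radians(7.2); e=np.array([cos(a),sin(a)]); n=np.array([-e[1],e[0]])
d=W[k][:,:2]-[.5376,.1856]; s=d@e; r=d@n; z=W[k][:,2]
for x in np.arange(-.07,.075,.01):
    m=(abs(s-x)<.005)&(z>.035)
    if m.sum()>5: print(round(x,3),m.sum(),r[m].min().round(4),r[m].max().round(4),z[m].max().round(4),np.round(np.median(z[m&(abs(r-np.median(r[m]))<.004)]),4))
```

```text
(3826, array([538.2, 185.7, 149.9,  80.9,   7.1]), array([0.5331, 0.1692, 0.0098]), np.float64(0.0137))
(5616, array([538.5, 185.7, 146.7,  51. ,   7. ]), array([0.5333, 0.1829, 0.0503]), np.float64(0.0542))
(3424, array([538.6, 185.7, 146.6,  51. ,   7. ]), array([0.5307, 0.1843, 0.0528]), np.float64(0.0544))
tcp [0.5278 0.0598 0.162 ] az_y 97.31 shift cm [-2.57 12.35 -0.3 ] turn 0.11 t 5.92 F [ 0.1  0.1 -2.7] j6 -1.61
-0.07 671 -0.025 0.0248 0.0552 0.053
-0.06 755 -0.0251 0.0255 0.0553 0.0534
-0.05 347 -0.0253 0.0257 0.0554 0.0496
-0.04 358 -0.0613 0.0139 0.2482 0.0494
-0.03 306 -0.0149 0.0146 0.0553 0.0508
-0.02 365 -0.0147 0.0151 0.0561 0.0498
-0.01 267 -0.0147 0.0151 0.0549 0.0507
0.0 375 -0.0149 0.0155 0.0559 0.05
0.01 239 -0.0147 0.0141 0.0553 0.05
0.02 359 -0.0154 0.0147 0.0557 0.0506
0.03 213 -0.0153 0.015 0.0555 0.0503
0.04 355 -0.0152 0.0146 0.0558 0.0508
0.05 473 -0.0247 0.0244 0.0552 0.0493
0.06 527 -0.0258 0.0252 0.0554 0.0535
0.07 408 -0.0256 0.0246 0.0553 0.0535
```

View pics/w2.png

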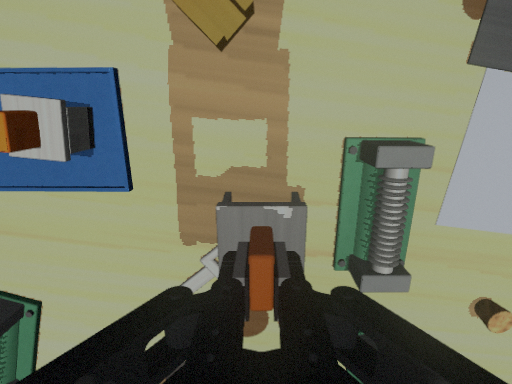

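The picture shows the held comb at (262,230) and the near stand with its screw at (388,215), clear of the comb. I'll read the thread period from this same depth as a hint.

Run:
```python
from h import *
z0=np.load('w2.npz'); W=z0['W']; uv=z0['uv']; im=z0['im']; g=cv2.cvtColor(im,cv2.COLOR_BGR2GRAY).astype(float)[uv[:,1],uv[:,0]]
a=np.radians(7.05); e=np.array([np.cos(a),np.sin(a)]); n=np.array([-e[1],e[0]])
d=W[:,:2]-[.5384,.1857]; s=d@e; r=d@n; z=W[:,2]
for rl,rh in ((-.004,.004),(-.009,-.002),(.002,.009)):
    m=(abs(s)<.042)&(r>rl)&(r<rh)&(z>.035)&(z<.06)
    for nm,v in (('z',z[m]+r[m]**2/.03),('g',g[m])):
        out=[]
        for p in np.arange(5.8,9.4,.1):
            A=np.c_[np.ones(m.sum()),s[m],np.cos(2*np.pi*s[m]*1e3/p),np.sin(2*np.pi*s[m]*1e3/p)]
            c=np.linalg.lstsq(A,v,rcond=None)[0]; out.append((np.hypot(c[2],c[3]),p,np.degrees(np.arctan2(c[3],c[2]))))
        out.sort(reverse=True); print(nm,m.sum(),[(float('%.3g'%x[0]),round(x[1],1),round(x[2])) for x in out[:4]])
```

```text
z 732 [(0.00233, np.float64(6.6), -104), (0.00232, np.float64(6.5), -109), (0.00222, np.float64(6.4), -118), (0.00217, np.float64(6.7), -104)]
g 732 [(36.3, np.float64(6.4), 21), (36.0, np.float64(6.5), 21), (32.4, np.float64(6.6), 28), (32.3, np.float64(6.3), 21)]
z 792 [(0.00272, np.float64(6.6), -104), (0.00269, np.float64(6.5), -110), (0.0025, np.float64(6.4), -121), (0.00245, np.float64(6.7), -105)]
g 792 [(26.9, np.float64(6.4), 20), (25.5, np.float64(6.5), 22), (25.1, np.float64(6.3), 19), (22.8, np.float64(6.6), 30)]
z 485 [(0.0025, np.float64(6.5), -107), (0.0025, np.float64(6.6), -98), (0.00247, np.float64(6.4), -116), (0.00244, np.float64(6.7), -94)]
g 485 [(31.1, np.float64(6.5), 16), (28.6, np.float64(6.6), 23), (28.3, np.float64(6.4), 17), (23.4, np.float64(6.7), 43)]
```

The thread period reads 6.5 mm, with a crest near s = -2 mm. Now to mesh the first comb.

>>> send_rows(moves="-0.4 2 0 0;-0.6 3 0 0;-0.6 3 0 0;-0.5 2.5 0 0.26;-0.4 1.86 0 0;0 0 0 0;0 0 2 0;0 0 2.5 0;0 0 2 0;0 0 1 0;0 0 0 0;0 0 0 0")

```text
time_s: 6.92
tool_pos: [0.5383, 0.1851, 0.0883]
tool_rot: [-0.06, 0.998, -0.0, -0.0]
contact_force: [0.4, 0.7, -1.4]
finger_gap: 0.127
grasp_force: 59.1
```

Run:
```python
from h import *
plan([.537,.1856,.0735],97.05)
```

```text
tcp [0.5383 0.1851 0.0883] az_y 96.91 shift cm [0.12 0.06 1.48] turn -0.14 t 6.92 F [ 0.4  0.7 -1.4] j6 -1.38
```

>>> send_rows(moves="0.12 0.06 0.7 0;0 0 0.5 0;0 0 0 0;0 0 0 0")

```text
time_s: 7.25
tool_pos: [0.5369, 0.1864, 0.0765]
tool_rot: [-0.061, 0.998, 0.0, 0.0]
contact_force: [0.8, 0.4, -1.6]
finger_gap: 0.13
grasp_force: 59.1
```

>>> send_rows(moves="0 0 0.1 0;0 0 0.05 0;0 0 0 0;0 0 0 0")

```text
time_s: 7.58
tool_pos: [0.5369, 0.1865, 0.0749]
tool_rot: [-0.061, 0.998, 0.0, 0.0]
contact_force: [-0.4, -1.8, -2.2]
finger_gap: 0.123
grasp_force: 59.1
```

>>> send_rows(moves="0 0 0.1 0;0 0 0 0;0 0 0 0")

```text
time_s: 7.83
tool_pos: [0.537, 0.1865, 0.0739]
tool_rot: [-0.061, 0.998, 0.0, 0.0]
contact_force: [0.4, 0.7, -1.1]
finger_gap: 0.13
grasp_force: 59.1
```

>>> send_rows(moves="0 -0.08 0.05 0;0 0 0 0;0 0 0 0")

```text
time_s: 8.08
tool_pos: [0.5371, 0.186, 0.0736]
tool_rot: [-0.06, 0.998, 0.0, 0.0]
contact_force: [-0.8, 1.9, 1.2]
finger_gap: 0.131
grasp_force: 59.7
```

>>> send_rows(moves="0 0 0.05 0;0 0 0 0;0 0 0 0")

```text
time_s: 8.33
tool_pos: [0.5372, 0.186, 0.0735]
tool_rot: [-0.06, 0.998, 0.0, 0.0]
contact_force: [-2.7, 2.5, 5.3]
finger_gap: 0.133
grasp_force: 60.1
```

>>> send_rows(moves="0 0 0.05 0;0 0 0 0;0 0 0 0")

```text
time_s: 8.58
tool_pos: [0.5372, 0.186, 0.0733]
tool_rot: [-0.06, 0.998, 0.0, 0.0]
contact_force: [-2.3, 2.1, 7.9]
finger_gap: 0.125
grasp_force: 60.7
```

>>> send_rows(moves="0 0 0.05 0;0 0 0 0;0 0 0 0")

```text
time_s: 8.83
tool_pos: [0.5372, 0.186, 0.0732]
tool_rot: [-0.06, 0.998, 0.0, 0.001]
contact_force: [-2.4, 2.7, 11.4]
finger_gap: 0.129
grasp_force: 61.1
```

>>> send_rows(moves="0.05 0 -0.05 0;0.05 0 0 0;0.05 0 0 0;0 0 0 0")

```text
time_s: 9.17
tool_pos: [0.537, 0.186, 0.0735]
tool_rot: [-0.061, 0.998, 0.001, 0.002]
contact_force: [-0.2, 2.8, 6.2]
finger_gap: 0.129
grasp_force: 60.3
```

>>> send_rows(moves="0.05 0 0 0;0.05 0 0 0;0.05 0 0 0;0 0 0 0")

```text
time_s: 9.5
tool_pos: [0.536, 0.1857, 0.0733]
tool_rot: [-0.061, 0.998, 0.0, 0.003]
contact_force: [3.1, 1.4, 5.5]
finger_gap: 0.13
grasp_force: 60.2
```

>>> send_rows(moves="0.05 0 0 0;0.05 0 0 0;0.05 0 0 0;0 0 0 0")

```text
time_s: 9.83
tool_pos: [0.5352, 0.1855, 0.0734]
tool_rot: [-0.061, 0.998, 0.0, 0.003]
contact_force: [4.4, 1.1, 4.3]
finger_gap: 0.131
grasp_force: 60.1
```

>>> send_rows(moves="0.05 0 0 0;0.05 0 0 0;0.05 0 0 0;0 0 0 0")

```text
time_s: 10.17
tool_pos: [0.5334, 0.1851, 0.0733]
tool_rot: [-0.061, 0.998, 0.0, 0.003]
contact_force: [5.5, 0.2, 5.5]
finger_gap: 0.13
grasp_force: 60.1
```

>>> send_rows(moves="0.05 0 0 0;0.05 0 0 0;0.05 0 0 0;0 0 0 0")

```text
time_s: 10.5
tool_pos: [0.5325, 0.1849, 0.0733]
tool_rot: [-0.061, 0.998, 0.0, 0.004]
contact_force: [6.1, 0.9, 3.6]
finger_gap: 0.13
grasp_force: 59.9
```

>>> send_rows(moves="0.05 0 0.02 0;0.05 0 0 0;0.05 0 0 0;0 0 0 0")

```text
time_s: 10.83
tool_pos: [0.5305, 0.1847, 0.0733]
tool_rot: [-0.061, 0.998, 0.0, 0.003]
contact_force: [2.5, 0.7, 8.5]
finger_gap: 0.131
grasp_force: 60.5
```

>>> send_rows(moves="0.05 0 0 0;0.05 0 0 0;0.05 0 0 0;0 0 0 0")

```text
time_s: 11.17
tool_pos: [0.5292, 0.1845, 0.0734]
tool_rot: [-0.061, 0.998, 0.0, 0.003]
contact_force: [5.4, 1.2, 5.5]
finger_gap: 0.126
grasp_force: 60.3
```

>>> send_rows(moves="0.05 0 0 0;0.05 0 0 0;0.05 0 0 0;0 0 0 0")

```text
time_s: 11.5
tool_pos: [0.5275, 0.1843, 0.0732]
tool_rot: [-0.061, 0.998, 0.0, 0.003]
contact_force: [4.1, 1.2, 5.6]
finger_gap: 0.126
grasp_force: 60.3
```

The middle comb rode high over more than a pitch, so it isn't the match. I'll take it back to its place.

>>> send_rows(moves="0 0 -0.5 0;0 0 -2 0;0 0 -3.5 0;0 0 -3 0;0 0 0 0;0.3 -1.7 0 0;0.55 -3.41 0 0;0.55 -3.41 0 0;0.55 -3.41 0 0;0.55 -3.41 0 0;0.55 -3.41 0 0;0.55 -3.41 0 0;0.55 -3.41 0 0;0.55 -3.41 0 0;0.55 -3.41 0 0;0.55 -3.41 0 0;0.55 -3.41 0 0;0.3 -1.7 0 -6.6;0 0 0 0;0 0 0 0")

```text
time_s: 13.17
tool_pos: [0.5065, -0.2299, 0.1603]
tool_rot: [-0.116, 0.993, 0.002, -0.002]
contact_force: [-0.1, -0.1, -2.1]
finger_gap: 0.13
grasp_force: 59.2
```

Run:
```python
from h import *
plan([.5117,-.2302,.060],103.6)
```

```text
tcp [ 0.5065 -0.2299  0.1603] az_y 103.33 shift cm [-0.54 -0.19 10.02] turn -0.27 t 13.17 F [-0.1 -0.1 -2.1] j6 -2.25
```

>>> send_rows(moves="-0.5 -0.15 2.5 0;0 0 3.5 0;0 0 2.5 0;0 0 0.8 0;0 0 0.3 0;0 0 0.2 0;0 0 0.1 0;0 0 0 0;0 0 0 0")

```text
time_s: 13.92
tool_pos: [0.5144, -0.2305, 0.0644]
tool_rot: [-0.118, 0.993, -0.001, 0.001]
contact_force: [-0.6, 0.2, -0.8]
finger_gap: 0.131
grasp_force: 59.0
```

>>> send_rows(moves="0.2 0 0.2 0;0 0 0 0;0 0 0 0")

```text
time_s: 14.17
tool_pos: [0.5116, -0.2308, 0.0613]
tool_rot: [-0.118, 0.993, -0.0, 0.0]
contact_force: [0.1, 0.2, -0.8]
finger_gap: 0.129
grasp_force: 59.1
```

>>> send_rows(moves="0 0 0.15 0;0 0 0 0;0 0 0 0")

```text
time_s: 14.42
tool_pos: [0.5117, -0.2308, 0.0595]
tool_rot: [-0.118, 0.993, 0.0, 0.0]
contact_force: [-0.4, -0.1, -1.7]
finger_gap: 0.128
grasp_force: 59.2
```

>>> send_rows(moves="0 0 0.1 0;0 0 0 0;0 0 0 0")

```text
time_s: 14.67
tool_pos: [0.5118, -0.2308, 0.0594]
tool_rot: [-0.118, 0.993, -0.0, 0.0]
contact_force: [-1.4, 0.7, 6.4]
finger_gap: 0.128
grasp_force: 60.2
```

>>> send_rows(jaw=4, moves="0 0 0 0;0 0 0 0;0 0 0 0;0 0 -1 0;0 0 -2.5 0;0 0 -2.3 0;0 0 0 0;-0.08 2.4 0 0;-0.1 3.5 0 0;-0.1 3.47 0 0;0 0 0 6.15;0 0 0 6.15;0 0 0 0;0 0 0 0")

```text
time_s: 15.83
tool_pos: [0.4926, -0.1389, 0.1167]
tool_rot: [-0.012, 1.0, -0.0, 0.0]
contact_force: [-0.6, -0.1, 0.0]
finger_gap: 0.467
grasp_force: 0.0
```

Run:
```python
from h import *
plan([.4925,-.139,.059],91.3)
```

```text
tcp [ 0.4926 -0.1389  0.1167] az_y 91.4 shift cm [ 0.01 -0.01  5.77] turn 0.1 t 15.83 F [-0.6 -0.1  0. ] j6 -1.89
```

>>> send_rows(moves="0 0 2.5 0;0 0 2 0;0 0 0.8 0;0 0 0.47 0;0 0 0 0;0 0 0 0")

```text
time_s: 16.33
tool_pos: [0.493, -0.1393, 0.0593]
tool_rot: [-0.011, 1.0, -0.0, 0.0]
contact_force: [0.1, 0.6, 0.2]
finger_gap: 0.466
grasp_force: 0.0
```

>>> send_rows(jaw=0.6, moves="0 0 0 0;0 0 0 0;0 0 0 0;0 0 0 0;0 0 0 0;0 0 0 0;0 0 -0.5 0;0 0 -2 0;0 0 -4 0;0 0 -4 0;0 0 0 0;0 0 0 0")

```text
time_s: 17.33
tool_pos: [0.4935, -0.1393, 0.166]
tool_rot: [-0.011, 1.0, -0.001, 0.002]
contact_force: [-0.0, 1.0, -1.9]
finger_gap: 0.129
grasp_force: 58.8
```

Run:
```python
from h import *
plan([.5365,.1856,.165],97.05)
```

```text
tcp [ 0.4935 -0.1393  0.166 ] az_y 91.24 shift cm [-5.   32.39  0.07] turn -5.81 t 17.33 F [-0.   1.  -1.9] j6 -1.89
```

>>> send_rows(moves="-0.25 1.7 0 0;-0.55 3.41 0 0;-0.55 3.41 0 0;-0.55 3.41 0 0;-0.55 3.41 0 0;-0.55 3.41 0 0;-0.55 3.41 0 0;-0.55 3.41 0 0;-0.55 3.41 0 0;-0.35 2.4 0 0;-0.25 1 0 0;0 0 0 -5.8;0 0 0 0;0 0 2 0;0 0 3 0;0 0 2 0;0 0 0.7 0;0 0 0 0;0 0 0 0")

```text
time_s: 18.92
tool_pos: [0.5382, 0.1853, 0.087]
tool_rot: [-0.061, 0.998, -0.0, -0.0]
contact_force: [0.4, -0.4, -1.4]
finger_gap: 0.132
grasp_force: 58.9
```

Run:
```python
from h import *
plan([.5385,.1858,.0745],97.05)
```

```text
tcp [0.5382 0.1853 0.087 ] az_y 96.94 shift cm [-0.04  0.05  1.25] turn -0.11 t 18.92 F [ 0.4 -0.4 -1.4] j6 -1.38
```

>>> send_rows(moves="-0.04 0.05 0.7 0;0 0 0.5 0;0 0 0 0;0 0 0 0")

```text
time_s: 19.25
tool_pos: [0.5383, 0.1864, 0.0751]
tool_rot: [-0.061, 0.998, 0.0, 0.0]
contact_force: [0.6, 0.1, -2.0]
finger_gap: 0.131
grasp_force: 58.9
```

>>> send_rows(moves="0 0 0.1 0;0 0 0 0;0 0 0 0")

```text
time_s: 19.5
tool_pos: [0.5386, 0.1866, 0.0743]
tool_rot: [-0.061, 0.998, 0.0, 0.0]
contact_force: [-0.0, -0.7, -0.6]
finger_gap: 0.125
grasp_force: 59.0
```

>>> send_rows(moves="0 0 0.08 0;0 0 0 0;0 0 0 0")

```text
time_s: 19.75
tool_pos: [0.5387, 0.1866, 0.074]
tool_rot: [-0.061, 0.998, 0.0, 0.001]
contact_force: [-0.6, 0.1, 6.0]
finger_gap: 0.129
grasp_force: 59.9
```

>>> send_rows(moves="0 0 0.05 0;0 0 0 0;0 0 0 0")

```text
time_s: 20.0
tool_pos: [0.5388, 0.1866, 0.0739]
tool_rot: [-0.061, 0.998, 0.0, 0.001]
contact_force: [-1.4, -1.7, 8.5]
finger_gap: 0.126
grasp_force: 60.6
```

>>> send_rows(moves="0.05 -0.05 0 0;0.05 0 0 0;0.05 0 0 0;0 0 0 0")

```text
time_s: 20.33
tool_pos: [0.5386, 0.1865, 0.074]
tool_rot: [-0.061, 0.998, 0.001, 0.002]
contact_force: [-0.3, -0.0, 6.1]
finger_gap: 0.131
grasp_force: 60.0
```

>>> send_rows(moves="0.05 0 0 0;0.05 0 0 0;0.05 0 0 0;0 0 0 0")

```text
time_s: 20.67
tool_pos: [0.5355, 0.1856, 0.0724]
tool_rot: [-0.061, 0.998, 0.0, 0.0]
contact_force: [1.5, 0.7, 0.2]
finger_gap: 0.131
grasp_force: 59.1
```

>>> send_rows(moves="0.05 0 0 0;0.05 0 0 0;0.05 0 0 0;0 0 0 0")

```text
time_s: 21.0
tool_pos: [0.5353, 0.1856, 0.0727]
tool_rot: [-0.061, 0.998, 0.0, 0.002]
contact_force: [5.4, 0.1, -2.2]
finger_gap: 0.129
grasp_force: 58.8
```

>>> send_rows(moves="0.05 0 0 0;0.05 0 0 0;0.05 0 0 0;0 0 0 0")

```text
time_s: 21.33
tool_pos: [0.535, 0.1856, 0.073]
tool_rot: [-0.061, 0.998, 0.0, 0.003]
contact_force: [7.1, 1.1, -3.0]
finger_gap: 0.131
grasp_force: 58.7
```

It dropped and locked laterally at TCP x = 0.5355, so this comb meshes. I'll ease back sideways and sink it in.

>>> send_rows(moves="-0.1 0 0 0;-0.1 0 0.05 0;-0.05 0 0.1 0;0 0 0 0;0 0 0 0")

```text
time_s: 21.75
tool_pos: [0.5357, 0.1857, 0.0714]
tool_rot: [-0.061, 0.998, 0.0, 0.001]
contact_force: [5.7, 0.4, 1.8]
finger_gap: 0.128
grasp_force: 59.4
```

>>> send_rows(moves="0 0 0.1 0;0 0 0 0;0 0 0 0")

```text
time_s: 22.0
tool_pos: [0.5359, 0.1858, 0.0708]
tool_rot: [-0.061, 0.998, 0.0, 0.001]
contact_force: [5.9, 0.7, 2.9]
finger_gap: 0.128
grasp_force: 59.9
```

>>> send_rows(moves="0 0 0.1 0;0 0 0 0;0 0 0 0")

```text
time_s: 22.25
tool_pos: [0.536, 0.1858, 0.0706]
tool_rot: [-0.061, 0.998, 0.0, 0.002]
contact_force: [4.0, 0.1, 9.4]
finger_gap: 0.126
grasp_force: 60.7
```

It has dropped 3.4 mm and is fully seated. Release, lift and check.

>>> send_rows(moves="-0.05 0 -0.08 0;0 0 0 0")

```text
time_s: 22.42
tool_pos: [0.536, 0.1858, 0.0706]
tool_rot: [-0.061, 0.998, 0.0, 0.001]
contact_force: [3.9, 0.7, 7.5]
finger_gap: 0.129
grasp_force: 59.9
```

>>> send_rows(jaw=4, moves="0 0 0 0;0 0 0 0;0 0 0 0;0 0 -0.5 0;0 0 -1.5 0;0 0 -3 0;0 0 -3 0;0 -3 -3 0;0 -3.5 -2 0;0 -3.5 0 0;0 0 0 0;0 0 0 0")

```text
time_s: 23.42
tool_pos: [0.547, 0.0854, 0.1995]
tool_rot: [-0.06, 0.998, 0.0, -0.001]
contact_force: [0.9, 0.2, -0.6]
finger_gap: 0.469
grasp_force: 0.0
```

Run:
```python
from h import *
print(bot.get_obs()['tool_pos'])
im,D,uv,W=cloud('wrist'); cv2.imwrite('pics/w3.png',im)
print('tab',rects(W,.085,.105,[.536,.185]),'bridge',rects(W,.058,.075,[.536,.185]))
k=(abs(W[:,2]-.054)<.006)
print('stand',rects(W[k&(np.hypot(W[:,0]-.536,W[:,1]-.185)>.045)],.04,.06,[.5384,.1857],.09))
for c in ([.511,-.230],[.5287,-.3118]): print(rects(W,.07,.1,c),rects(W,.042,.062,c))
```

```text
[0.54702206 0.08538192 0.19950605]
tab (594, array([535. , 185.1,  29.2,  12.6,   7.6]), array([0.5341, 0.1834, 0.0951]), np.float64(0.098)) bridge (1923, array([535.6, 185.4,  52.4,  50.7,   6.9]), array([0.5319, 0.1802, 0.0626]), np.float64(0.0676))
stand (2134, array([538.3, 185.5, 145.1,  50.4,   6.8]), array([0.53  , 0.1838, 0.0527]), np.float64(0.0543))
None None
None None
```

View pics/w3.png

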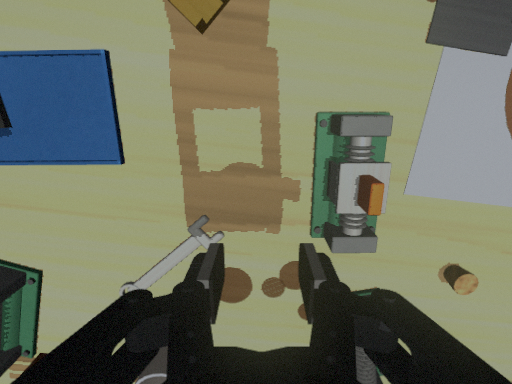

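The picture shows the comb seated on the near screw at (362,188), with its tab top at 98.0 mm, as it should be when fully seated. One last check of the two combs on the tray before handing in.

Run:
```python
from h import *
im,D,uv,W=cloud('top')
for c in ([.511,-.230],[.5287,-.3118]):
    print(rects(W,.07,.1,c),rects(W,.04,.065,c))
o=bot.get_obs(); print(o['time_s'],o['grasp_force'])
```

```text
(64, array([ 510.7, -230.6,   29.5,   12.7,   12.7]), array([ 0.5101, -0.2298,  0.0848]), np.float64(0.09)) (311, array([ 511. , -230.8,   51.8,   51.8,   13.3]), array([ 0.5103, -0.2288,  0.0517]), np.float64(0.0559))
(56, array([ 5.275e+02, -3.113e+02,  2.880e+01,  9.700e+00,  4.000e-01]), array([ 0.5278, -0.3107,  0.0835]), np.float64(0.0891)) (296, array([ 529. , -312. ,   51.7,   49.9,    1.2]), array([ 0.5279, -0.3095,  0.0516]), np.float64(0.0557))
23.5167 0.0
```

```bash
python3 -c "
from station import bot
print(bot.close_job())"
```

```text
the job is handed in; nothing more can be done
None
```

I left the matching comb (the one from the tray's end nearest the screw) fully seated on the near screw; the middle one rode high, the third was never meshed because the match came second, both stand on the tray, and the job is handed in, with no verdict returned.

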